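# Turn a covered sample pot over onto the balance

### The job

Turn the closed sample pot over together with its cover, without letting the two come apart, so that the cover is underneath, and stand the pair near the middle of the balance pan. Then lift the pot off so that the tuber is left lying in the open cover on the pan, and stand the empty pot mouth down, flat on the floor of the empty wash tray. Leave the jar, the weight and the spatula where they are.

Things in the scene. Friction and masses are not known exactly. Their poses are not given: they have to be found in the camera images.
- pot: square white plastic sample pot, 62 x 62 mm, 32 mm high, walls and floor 4 mm, about 0.12 kg; starts upright on the bench, covered, a tuber inside. Origin: centre of its underside; z from floor out of the mouth; x, y square to its sides. Pot and cover form a block 62 x 62 x 56 mm with flush sides that stands on any face; its centre is 28 mm along z: a grip across two opposite sides there holds both pieces
- pot_mouth (a point): centre of the pot's mouth, in the plane of its rim, 32 mm along z from the pot's origin
- cover: square grey plastic cover resting on the pot (no catch), 62 x 62 mm, 24 mm deep, about 0.10 kg, hollow (45 x 45 mm) towards the pot, flat on the other side; a 51 x 51 mm collar goes 6 mm into the mouth with 1.5 mm play all round. Origin: centre of the joint plane at the pot's rim; z points away from the pot, the flat outer face is at z = 24 mm. Inverted, it stands on that face
- tuber: small seed potato, a brown egg-like body 32 mm long and 24 mm thick, loose inside the closed pair and hidden at the start. Origin at its centre, x along its length
- balance: laboratory balance fixed to the bench, to the left or the right of the pot: grey case 200 mm (x) x 150 mm (y) x 32 mm high, with a square steel pan, 130 x 130 mm, on top. Origin: centre of its underside. Rigid, nothing moves
- pan (a point): centre of the top face of the balance pan, 42 mm above the bench; 25 mm along the balance's x from its centre; x and y are along the pan's edges, which are 65 mm away
- tray: empty white wash tray fixed to the bench on the other side of the pot: 180 mm (x) x 160 mm (y), 35 mm high, open at the top, walls and floor 5 mm thick. Origin: centre of its underside, at bench height
- jar: bystander: short amber jar, 48 mm across and 60 mm high, beyond the work; origin at the centre of its underside
- weight: bystander: steel calibration weight with a small knob, 36 mm across and 52 mm high, beyond the work; origin at the centre of its underside
- spatula: bystander: spatula 140 mm long lying flat beyond the work; origin about mid-length, on the bench, its length along x

How it is judged (in metres and radians):
On the way, in this order (a step that is already met when the one before it is completed fails the run):
1. the closed pair stands upside down on the balance pan, cover underneath, tuber inside (angle between each of pot, cover's own z axis and vertical above 3.02 rad and distance between cover and pot_mouth below 0.005 m and horizontal distance between cover and pan below 0.035 m and z of cover in the frame of pan between 0.02 and 0.028 m and x of tuber in the frame of cover between -0.024 and 0.024 m and y of tuber in the frame of cover between -0.024 and 0.024 m and z of tuber in the frame of cover between -0.006 and 0.022 m and linear speed of each of pot, cover, tuber below 0.02 m/s), for 0.2 s.
2. the pot is lifted off, the tuber stays in the cover on the pan (distance between cover and pot_mouth above 0.03 m and horizontal distance between cover and pan below 0.035 m and z of cover in the frame of pan between 0.02 and 0.028 m and angle between cover's own z axis and vertical above 3.02 rad and x of tuber in the frame of cover between -0.024 and 0.024 m and y of tuber in the frame of cover between -0.024 and 0.024 m and z of tuber in the frame of cover between -0.006 and 0.022 m), for 0.1 s.
At the end, for the whole second after the job is handed in: The cover stands on its flat face, open side up, on the pan, its centre within 35 mm of the pan's centre and flat within about 0.12 rad, with the tuber lying in it; the pot stands mouth down, flat within about 0.12 rad, with its rim on the floor of the wash tray; all are at rest (horizontal distance between cover and pan below 0.035 m and z of cover in the frame of pan between 0.02 and 0.028 m and angle between each of cover, pot's own z axis and vertical above 3.02 rad and x of tuber in the frame of cover between -0.024 and 0.024 m and y of tuber in the frame of cover between -0.024 and 0.024 m and z of tuber in the frame of cover between -0.006 and 0.022 m and horizontal distance between pot and tray below 0.085 m and z of pot_mouth in the frame of tray between 0.001 and 0.009 m and linear speed of each of pot, cover, tuber below 0.02 m/s); the robot touches nothing.
It fails at once if the cover comes off (more than 12 mm) before the pot is upside down (angle between pot's own z axis and vertical below 2.6 rad and distance between cover and pot_mouth above 0.012 m).
It fails at once if a bystander (jar, weight, spatula) is moved more than 30 mm (distance of any of jar, weight, spatula from where it was at the start of the episode above 0.03 m).
It also fails if it takes over 72 s, if anything falls off the work surface, if the arm or the gripper's body presses on something with over 40 N, if the wrist force passes 120 N, or if a joint passes its speed limit or range.

### The arm

A 7-joint arm with a two-finger parallel gripper is mounted at the origin on the work surface. World frame = base frame: x ahead of the robot, y to its left, z up, the work surface at z = 0. Lengths are in m, angles in degrees, forces in N, time in s.
With the tool pointing down it reaches from about 0.425 to 0.875 m from the base axis. Payload 8.4 kg.
Tool frame: the origin (TCP) lies between the finger pads; the fingertips stand 17 mm ahead of it and the grasp point (between the pads) lies 2 mm behind it (ctrl.tips_ahead is the distance from the TCP to the fingertips, in m); z points along the fingers, y is the line along which they close (so a half turn about z gives the same grasp; the last joint's range is limited). The gripper opens to 87 mm and grips with 3 to 60 N. Pads are 19 mm wide; open, the fingers measure 117 mm over their backs; the gripper's body (75 mm by 190 mm) begins 51 mm behind the grasp point.
Start: joints at [-69.11, 19.091, 2.286, 83.961, -0.768, 76.965, -3.352], TCP at [0.291, 0.581, 0.24] pointing down, gripper open.
Joint ranges: [-147.57, 147.57], [-21.85, 119.76], [-74.77, 79.35], [14.55, 137.4], [-85.83, 265.84], [4.83, 119.75], [-152.11, 152.11]. Speed limits (degrees/s): [127.2, 127.2, 159.86, 159.86, 180, 180, 180].

### API

Orientations are given as a 3x3 rotation matrix whose columns are the frame's x, y, z axes.
In Python, from rig import ctrl gives the robot as it stands.
- The arm moves only by the tool play_rows, never from a script. Its argument "rows" is a list of rows, each a list of 7 numbers: the shift along the tool's x, y, z in mm, then the turn, a rotation vector about the tool's x, y, z in degrees, then the gripper's target within -1 to 1 (fully open at 1, half-way at 0, shut at -1). A call has 1 to 8 rows; each row is the pose to reach, as a shift and turn from the pose commanded when the call began, along the tool's axes at that moment; what a row does not reach only later rows make up. A row lasts 1/8 s, in which the tool goes at most 62.5 mm and 10.7 degrees, less where a joint would pass 70% of its speed; a pose out of reach is approached as far as the arm can. A call with a gripper value outside its range is refused whole. The fingers move at their own pace and stop on an object; "grip_force" is the grip in N (left out, the last holds). Time passes only in rows, so rows that repeat a pose let the fingers close. It gives the time, the measured TCP pose, the force, the opening and the grip force at its end, in the units of the state.
- ctrl.state(): the state, without advancing time (a new reading comes with each control period).
- ctrl.snapshot(name): name is "scene" or "top" or "wrist"; returns (picture, depth): 480x640x3 uint8, blue, green, red; 480x640 float32, m along the optical axis (not along the pixel's ray), 0 where there is no reading.
- ctrl.camera_model(name): a dict with "fx", "fy", "cx", "cy" (pixels), "rvec" (rotation vector, rad) and "tvec" (3), from world to camera coordinates, as OpenCV has them. Camera axes: x right, y down, z forward; pixel columns grow to the right and rows downward; lengths in m; the calibration is good to about 2 mm. A picture is of the moment at which its call begins: read the wrist's pose just before it. camera_model takes no time and is no camera call; for the wrist camera it gives the pose at the moment of the call.
- ctrl.job_done(): hands the job in; it is judged then, once.
The state is a dict: "t": time; "joint_pos": joint angles; "joint_vel": joint speeds; "joint_efforts": joint torques, N m; "tcp_pos": TCP position; "ee_rot": TCP orientation; "ft_force": force on the tool from outside, world axes, zero at the start; "moment": the same for the moment, N m; "width": finger opening in m; "finger_force": force on a finger pad.
Only numpy, scipy, OpenCV 4.12 (cv2) and the standard library are available. Lean on these libraries where they do the work, as an engineer would, in place of code of your own. Each camera call takes 0.05 s, during which the arm holds its last target. There are 200 camera calls.

## Working session

There is one attempt and no reset: what is moved stays moved. The work goes in short steps, Python scripts to look and compute and a tool call to move; the robot and the scene stay as the last step left them, time stands still between calls to the robot, and variables do not carry over. Pictures are saved under pics/ and viewed, at most 10 in all, crops included, and the job is handed in when it is done.

Besides the shell and the picture viewer there is one more tool, called by a JSON object that holds its "op" and its "data", one argument or row to a line. play_rows: Moves the arm, as the interface text tells. Its arguments: {"type":"object","properties":{"rows":{"type":"array"},"grip_force":{"type":"number"}},"required":["rows"]}

```bash
ls; mkdir -p pics; python3 - <<'E'
from rig import ctrl
import cv2,numpy as np
s=ctrl.state();print(s['t'],s['tcp_pos'],np.round(s['ee_rot'],3).tolist(),s['width'])
for n in("scene","top"):
    p,d=ctrl.snapshot(n);cv2.imwrite(f'pics/{n}0.png',p);np.save(f'pics/{n}0.npy',d)
    c=ctrl.camera_model(n);print(n,c)
E
```

```text
pics
0.0 [0.2906075  0.58091658 0.2386452 ] [[-0.894, 0.447, -0.001], [0.447, 0.894, -0.002], [-0.0, -0.002, -1.0]] 0.08686225130808346
scene {'fx': 553.6495720428868, 'fy': 553.6495720428868, 'cx': 318.87419533076996, 'cy': 247.34986256821534, 'rvec': array([ 1.68486151,  1.56296126, -0.79782034]), 'tvec': array([-0.04641728, -0.29215602,  1.55667943])}
top {'fx': 554.7082105701527, 'fy': 554.7082105701527, 'cx': 317.5393139126885, 'cy': 243.73328790608528, 'rvec': array([ 2.22425865, -2.16860174,  0.03438147]), 'tvec': array([0.00256467, 0.59275305, 1.23499304])}
```

View pics/top0.png

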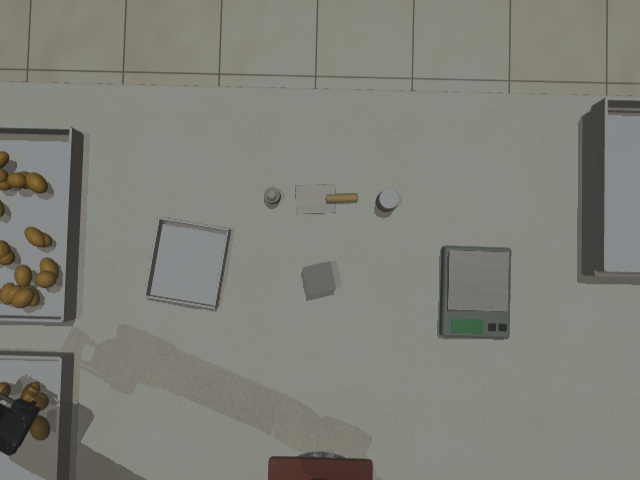

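View pics/scene0.png

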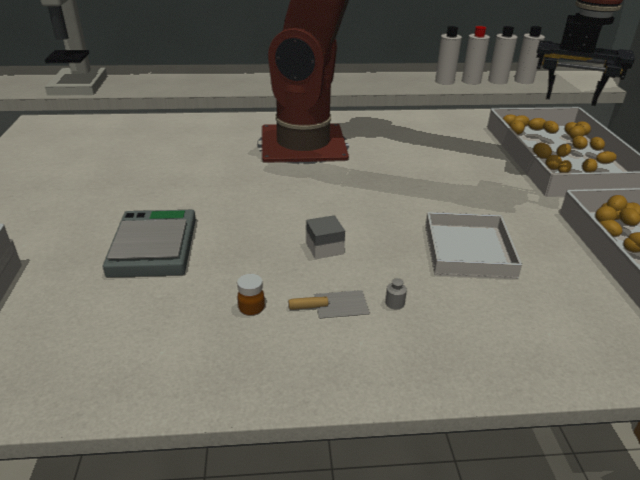

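The top view shows the pot and cover at about (319,280), the balance at (475,292) with its pan at (478,281), and the tray at (189,264). The bystanders are at row ~198. In the scene view the cover (grey) is on top of the white pot at (325,238).

```bash
cat > h.py <<'E'
import cv2,numpy as np
from rig import ctrl
def cast(c,px,z):
    R,_=cv2.Rodrigues(np.array(c['rvec']));t=np.array(c['tvec']).reshape(3)
    px=np.atleast_2d(px).astype(float)
    d=np.c_[(px[:,0]-c['cx'])/c['fx'],(px[:,1]-c['cy'])/c['fy'],np.ones(len(px))]@R
    o=-R.T@t
    return o+d*((z-o[2])/d[:,2])[:,None]
def points(c,depth):
    v,u=np.mgrid[:480,:640];R,_=cv2.Rodrigues(np.array(c['rvec']))
    P=np.stack([(u-c['cx'])/c['fx']*depth,(v-c['cy'])/c['fy']*depth,depth],-1)-np.array(c['tvec']).reshape(3)
    return P@R
def rect(xy):
    (c,s,a)=cv2.minAreaRect((np.asarray(xy)[:,:2]*1000).astype(np.float32))
    return np.round(c,1),np.round(s,1),round(a,1)
E
python3 - <<'E'
from h import *
p=cv2.imread('pics/top0.png');d=np.load('pics/top0.npy');c=ctrl.camera_model('top')
P=points(c,d)
for n,(u0,u1,v0,v1),z in(('cover',(290,350,250,310),.056),('pan',(435,520,240,345),.042),('case',(430,520,240,345),.032),('tray',(140,240,210,315),.035),('wt',(260,290,180,212),.052),('jar',(370,405,180,218),.06)):
    Q=P[v0:v1,u0:u1].reshape(-1,3);m=abs(Q[:,2]-z)<.006
    if n=='case': m=Q[:,2]>.02
    if n=='tray': m=Q[:,2]>.015
    print(n,m.sum(),np.median(Q[m],0).round(4),rect(Q[m]))
m=p[250:310,290:350];print(m[30,25:35].mean(0))
g=cv2.cvtColor(p,cv2.COLOR_BGR2GRAY)
for n,(u0,u1,v0,v1),z,lo,hi in(('cover',(290,350,250,310),.056,80,125),):
    k=((g[v0:v1,u0:u1]>lo)&(g[v0:v1,u0:u1]<hi)).astype(np.uint8)
    cs,_=cv2.findContours(k,0,1);q=max(cs,key=cv2.contourArea)[:,0]+[u0,v0]
    print(n,rect(cast(c,q,z)))
E
```

```text
cover 805 [0.5181 0.0124 0.0567] (array([517.8,  12.2]), array([62. , 61.8]), 13.6)
pan 3756 [ 0.517  -0.3344  0.0425] (array([ 495. , -332.4]), array([193. , 144.4]), 0.7)
case 6239 [ 0.4958 -0.3299  0.0401] (array([ 496.4, -202. ]), array([416.1, 200.2]), 89.5)
tray 1107 [0.5423 0.3163 0.034 ] (array([528.2, 199.6]), array([380.2, 180.2]), 82.0)
wt 68 [0.699  0.1217 0.0521] (array([698.3, 121.9]), array([20.1, 18. ]), 1.0)
jar 309 [ 0.6934 -0.1334  0.0606] (array([ 692.5, -134.3]), array([41.7, 41.9]), 3.0)
[ 99.2 103.5 103.1]
cover (array([513.8,   8.4]), array([73.7, 82.4]), 14.8)
```

```bash
cat >> h.py <<'E'
from scipy.spatial.transform import Rotation as Ro
def pose(grasp,yaw,lean,back=0,up=0):
    """grasp point, grip axis yaw (deg from +x), lean: tool points down, tilted toward -y side; returns TCP,R"""
    y=np.array([np.cos(np.radians(yaw)),np.sin(np.radians(yaw)),0]);z=np.array([0,0,-1.])
    R0=np.c_[np.cross(y,z),y,z]
    R=Ro.from_rotvec(np.radians(lean)*y).as_matrix()@R0
    return np.array(grasp)+R[:,2]*(.002-back)+[0,0,up],R
def rel(T,R,s=None):
    s=s or ctrl.state();C=np.array(s['ee_rot'])
    d=C.T@(T-np.array(s['tcp_pos']));r=Ro.from_matrix(C.T@R).as_rotvec(degrees=True)
    return np.round(d*1000,1).tolist(),np.round(r,1).tolist()
E
python3 - <<'E'
from h import *
p=cv2.imread('pics/top0.png');d=np.load('pics/top0.npy');c=ctrl.camera_model('top')
g=cv2.cvtColor(p,cv2.COLOR_BGR2GRAY).astype(int);P=points(c,d)
for n,m,z in(('pan',(slice(243,315),slice(444,512)),.042),('tray',(slice(214,312),slice(143,235)),.034)):
    Q=P[m]; k=((abs(Q[...,2]-z)<(.0025 if n=='pan' else .02))).astype(np.uint8)
    k=cv2.morphologyEx(k,2,np.ones((3,3))) if n=='pan' else k
    _,l,st,_=cv2.connectedComponentsWithStats(k);i=1+st[1:,4].argmax();q=Q[l==i];q=q[q[:,2]>z-.003]
    print(n,rect(q),np.median(q,0).round(3),np.percentile(q,[1,99],axis=0).round(3).tolist())
b=(p[...,2].astype(int)>100)&(g>110);k=b.astype(np.uint8)[240:320,440:515]
cs,_=cv2.findContours(k,0,1);q=max(cs,key=cv2.contourArea)[:,0]+[440,240];print('pan colour',rect(cast(c,q,.042)))
for le in(-35,0):
    T,R=pose([.518,.012,.03],13.6,le,back=.14);print(le,T.round(3),rel(T,R))
E
```

```text
pan (array([ 538. , -293.5]), array([18.1, 25.8]), 58.2) [ 0.539 -0.293  0.043] [[0.524, -0.304, 0.04], [0.55, -0.284, 0.044]]
tray (array([543.3, 306.9]), array([162.1, 180.2]), 82.0) [0.541 0.307 0.035] [[0.446, 0.218, 0.031], [0.64, 0.395, 0.041]]
pan colour (array([ 520.3, -335. ]), array([128.9, 128.3]), 89.4)
-35 [0.499 0.089 0.143] ([-406.8, -346.5, 96.2], [15.1, -32.7, 48.3])
0 [0.518 0.012 0.168] ([-457.9, -407.0, 71.4], [-0.1, 0.0, 49.8])
```

```bash
python3 - <<'E'
from h import *
T,R=pose([.518,.012,.03],13.6,35,back=.14);print(T.round(3),rel(T,R))
E
```

```text
[ 0.537 -0.065  0.143] ([-509.0, -467.5, 96.4], [-15.3, 32.8, 48.2])
```

{"op": "play_rows", "data": {
  "rows": [
    [-509,-467.5,96.4,-15.3,32.8,48.2,1],
    [-509,-467.5,96.4,-15.3,32.8,48.2,1],
    [-509,-467.5,96.4,-15.3,32.8,48.2,1],
    [-509,-467.5,96.4,-15.3,32.8,48.2,1],
    [-509,-467.5,96.4,-15.3,32.8,48.2,1],
    [-509,-467.5,96.4,-15.3,32.8,48.2,1],
    [-509,-467.5,96.4,-15.3,32.8,48.2,1],
    [-509,-467.5,96.4,-15.3,32.8,48.2,1]
  ],
  "grip_force": 25
}}

```text
t: 1.1
tcp_pos: [0.4673, 0.1165, 0.1703]
ee_rot: [[-0.193, 0.972, -0.134], [0.795, 0.235, 0.559], [0.575, 0.001, -0.818]]
ft_force: [2.2, 0.8, -0.8]
width: 0.0873
finger_force: 0.0
```

```bash
python3 - <<'E'
from h import *
s=ctrl.state();print(s['t'],s['tcp_pos'],np.round(s['joint_pos'],1))
T,R=pose([.518,.012,.03],13.6,35,back=.14);print(T.round(3),rel(T,R))
E
```

```text
1.1 [0.46730326 0.11648846 0.17032239] [-24.5  11.7  32.  112.2 -39.9  76.6  37.4]
[ 0.537 -0.065  0.143] ([-173.3, 24.8, -88.5], [0.1, -0.1, 0.0])
```

{"op": "play_rows", "data": {
  "rows": [
    [-170,24.5,-87,0,0,0,1],
    [-170,24.5,-87,0,0,0,1],
    [-170,24.5,-87,0,0,0,1],
    [-170,24.5,-87,0,0,0,1],
    [-170,24.5,-87,0,0,0,1],
    [-170,24.5,-87,0,0,0,1]
  ]
}}

```text
t: 1.85
tcp_pos: [0.5352, -0.0578, 0.1443]
ee_rot: [[-0.195, 0.971, -0.135], [0.794, 0.237, 0.56], [0.576, 0.002, -0.818]]
ft_force: [-0.9, -0.9, -0.4]
width: 0.087
finger_force: 0.0
```

```bash
python3 - <<'E'
from h import *
s=ctrl.state();print(s['t'],s['tcp_pos'],np.round(s['joint_pos'],1))
c=ctrl.camera_model('wrist');p,d=ctrl.snapshot('wrist');cv2.imwrite('pics/w1.png',p);np.save('pics/w1.npy',d)
Q=points(c,d);m=(abs(Q[...,2]-.056)<.004)&(np.hypot(Q[...,0]-.518,Q[...,1]-.012)<.06)
q=Q[m];print(m.sum(),np.median(q,0).round(4),rect(q) if m.sum()>50 else 0)
T,R=pose([.518,.012,.03],13.6,35);print(rel(T,R))
E
```

```text
1.85 [ 0.53516869 -0.05775751  0.14430597] [ -8.3  28.5  36.7  97.3 -41.7  88.4  54.6]
8967 [0.518  0.011  0.0565] (array([517.6,  13.3]), array([62.2, 62.8]), 13.7)
([-7.2, -0.4, 136.9], [0.0, -0.1, 0.2])
```

View pics/w1.png

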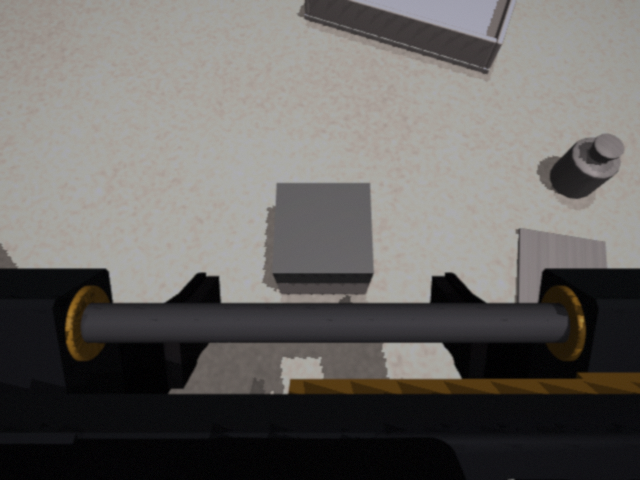

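The wrist view shows the cover at (323,230), square to the fingers and centred between them. The measured position agrees with the top view, so I go in.

{"op": "play_rows", "data": {
  "rows": [
    [-7,0,20,0,0,0,1],
    [-7,0,60,0,0,0,1],
    [-7,0,100,0,0,0,1],
    [-7,0,120,0,0,0,1],
    [-7,0,137,0,0,0,1],
    [-7,0,137,0,0,0,1],
    [-7,0,137,0,0,0,1]
  ]
}}

```text
t: 2.78
tcp_pos: [0.519, 0.0107, 0.0285]
ee_rot: [[-0.193, 0.972, -0.133], [0.796, 0.234, 0.559], [0.574, 0.002, -0.819]]
ft_force: [0.8, 0.8, 0.4]
width: 0.0869
finger_force: 0.0
```

```bash
python3 - <<'E'
from h import *
T,R=pose([.518,.0125,.03],13.7,35);print(rel(T,R),ctrl.state()['tcp_pos'])
E
```

```text
([2.5, -0.6, 2.0], [0.2, -0.0, -0.0]) [0.51904344 0.01065014 0.02854874]
```

{"op": "play_rows", "data": {
  "rows": [
    [2.5,-0.6,2,0,0,0,1],
    [2.5,-0.6,2,0,0,0,-1],
    [2.5,-0.6,2,0,0,0,-1],
    [2.5,-0.6,2,0,0,0,-1],
    [2.5,-0.6,2,0,0,0,-1],
    [2.5,-0.6,2,0,0,0,-1]
  ],
  "grip_force": 30
}}

```text
t: 3.52
tcp_pos: [0.517, 0.0144, 0.0277]
ee_rot: [[-0.193, 0.972, -0.134], [0.795, 0.235, 0.559], [0.575, 0.001, -0.818]]
ft_force: [-1.1, 0.5, 1.0]
width: 0.0616
finger_force: 30.0
```

{"op": "play_rows", "data": {
  "rows": [
    [20,0,-28,0,0,0,-1],
    [45,0,-64,0,0,0,-1],
    [45,0,-64,0,-8,0,-1],
    [45,0,-64,0,-16,0,-1],
    [45,0,-64,0,-24,0,-1],
    [45,0,-64,0,-32,0,-1],
    [45,0,-64,0,-40,0,-1],
    [45,0,-64,0,-48,0,-1]
  ]
}}

```text
t: 4.53
tcp_pos: [0.517, 0.0148, 0.1062]
ee_rot: [[-0.229, 0.972, 0.056], [0.947, 0.235, -0.22], [-0.227, 0.003, -0.974]]
ft_force: [-0.8, 0.6, -2.7]
width: 0.0616
finger_force: 30.0
```

{"op": "play_rows", "data": {
  "rows": [
    [0,0,0,0,-8,0,-1],
    [0,0,0,0,-16,0,-1],
    [0,0,0,0,-24,0,-1],
    [0,0,0,0,-32,0,-1],
    [0,0,0,0,-42,0,-1],
    [0,0,0,0,-42,0,-1],
    [0,0,0,0,-42,0,-1]
  ]
}}

```text
t: 5.4
tcp_pos: [0.517, 0.0138, 0.1062]
ee_rot: [[-0.134, 0.972, 0.192], [0.562, 0.234, -0.794], [-0.816, 0.001, -0.578]]
ft_force: [0.6, -0.3, -1.7]
width: 0.0618
finger_force: 30.0
```

```bash
python3 - <<'E'
from h import *
s=ctrl.state();print(s['t'],s['width'],np.round(s['joint_pos'],1))
g=np.array(s['tcp_pos'])-.002*np.array(s['ee_rot'])[:,2];print(g)
T,R=pose([.525,-.05,.031],13.7,-55,up=.03);print(rel(T,R)); print(np.round(np.array(s['ee_rot'])[2],3))
p,d=ctrl.snapshot('scene');cv2.imwrite('pics/s1.png',cv2.resize(p[150:350,200:500],None,fx=2.5,fy=2.5))
E
```

```text
5.4 0.0618055397931409 [-73.9  31.8  43.3 115.5  33.4  64.7 -39.2]
[0.51665204 0.01534923 0.10737518]
([0.0, -7.2, 80.2], [-0.1, -0.3, -0.2])
[-0.816  0.001 -0.578]
```

View pics/s1.png

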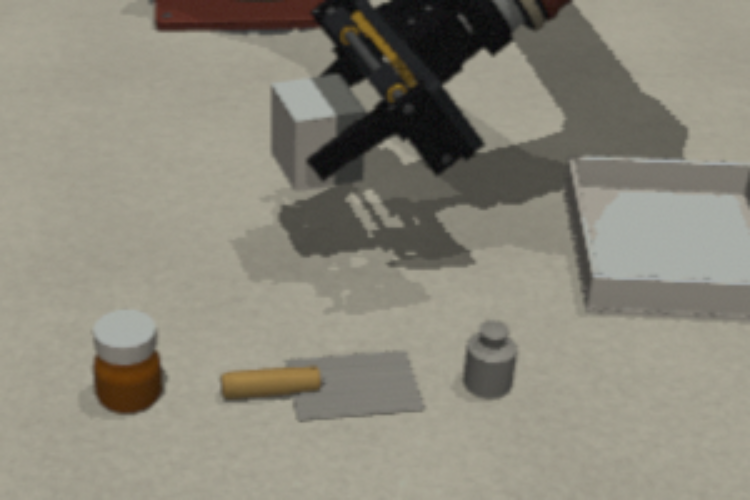

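The crop shows the pair closed in the grip, with the white pot to the left at (310,130) and the grey cover on the right. I lay it on its side.

```bash
python3 - <<'E'
from h import *
T,R=pose([.52,-.05,.0292],13.7,-55);print(rel(T,R))
E
```

```text
([27.1, -12.1, 97.6], [-0.1, -0.3, -0.3])
```

{"op": "play_rows", "data": {
  "rows": [
    [-7,-6,35,0,0,0,-1],
    [-14,-12,69,0,0,0,-1],
    [2,-12,80,0,0,0,-1],
    [14,-12,89,0,0,0,-1],
    [23,-12,94.5,0,0,0,-1],
    [27,-12,97.5,0,0,0,-1],
    [27,-12,97.5,0,0,0,-1],
    [27,-12,97.5,0,0,0,-1]
  ]
}}

```text
t: 6.45
tcp_pos: [0.5208, -0.0507, 0.0293]
ee_rot: [[-0.134, 0.972, 0.193], [0.557, 0.235, -0.796], [-0.819, 0.001, -0.573]]
ft_force: [-4.9, 5.8, 13.6]
width: 0.0618
finger_force: 30.0
```

{"op": "play_rows", "data": {
  "rows": [
    [-1,0,-0.7,0,0,0,-1],
    [-1,0,-0.7,0,0,0,1],
    [-1,0,-0.7,0,0,0,1],
    [-1,0,-0.7,0,0,0,1],
    [-1,0,-0.7,0,0,0,1],
    [-1,0,-30,0,0,0,1],
    [-1,0,-80,0,0,0,1],
    [-30,0,-120,0,0,0,1]
  ]
}}

```text
t: 7.45
tcp_pos: [0.5009, 0.0303, 0.1216]
ee_rot: [[-0.137, 0.971, 0.195], [0.558, 0.238, -0.795], [-0.818, -0.001, -0.575]]
ft_force: [0.6, 0.7, 0.6]
width: 0.0868
finger_force: 0.0
```

```bash
python3 - <<'E'
from h import *
s=ctrl.state();print(s['t'],s['tcp_pos'],s['width'])
T,R=pose([.52,-.05,.031],13.7,35,back=.12);print(T,rel(T,R))
c=ctrl.camera_model('top');p,d=ctrl.snapshot('top');cv2.imwrite('pics/t2.png',p);np.save('pics/t2.npy',d)
Q=points(c,d);m=(abs(Q[...,2]-.062)<.005)&(np.hypot(Q[...,0]-.52,Q[...,1]+.05)<.06);q=Q[m];print(m.sum(),np.median(q,0),rect(q))
E
```

```text
7.45 [0.50090668 0.03027544 0.12156368] 0.08680351187579129
[ 0.53602968 -0.11575641  0.12765994] ([-91.3, -0.7, 119.4], [-0.0, 89.9, 0.1])
729 [ 0.52215419 -0.05025278  0.06273185] (array([521.7, -50.1]), array([61.8, 56.5]), 13.6)
```

{"op": "play_rows", "data": {
  "rows": [
    [-15,0,10,0,11,0,1],
    [-27,0,20,0,22,0,1],
    [-40,0,32,0,33,0,1],
    [-52,0,45,0,44,0,1],
    [-62,0,58,0,55,0,1],
    [-72,0,72,0,66,0,1],
    [-80,0,90,0,77,0,1],
    [-91,0,110,0,88,0,1]
  ]
}}

```text
t: 8.5
tcp_pos: [0.5356, -0.11, 0.1333]
ee_rot: [[-0.208, 0.972, -0.112], [0.849, 0.236, 0.472], [0.485, 0.003, -0.874]]
ft_force: [0.6, 1.5, 1.0]
width: 0.0873
finger_force: 0.0
```

```bash
python3 - <<'E'
from h import *
s=ctrl.state();print(s['t'],s['tcp_pos'],np.round(s['joint_pos'],1))
for b in(.03,0):
  T,R=pose([.5215,-.049,.031],13.7,35,back=b);print(T,rel(T,R))
E
```

```text
8.5 [ 0.53559949 -0.11003326  0.1333123 ] [-11.2  30.1  43.8  96.9 -40.1  86.5  58. ]
[ 0.52530365 -0.06460322  0.05393626] ([2.2, 0.5, 92.0], [0.2, 6.0, 0.1])
[ 0.52122831 -0.04788548  0.0293617 ] ([5.3, 0.4, 121.8], [0.2, 6.0, 0.1])
```

{"op": "play_rows", "data": {
  "rows": [
    [0,0,20,0,4,0,1],
    [0,0,40,0,4,0,1],
    [0,0,60,0,4,0,1],
    [0,0,60,0,4,0,1],
    [0,0,60,0,4,0,1]
  ]
}}

```text
t: 9.12
tcp_pos: [0.5283, -0.0809, 0.0808]
ee_rot: [[-0.2, 0.971, -0.127], [0.818, 0.237, 0.524], [0.539, 0.001, -0.842]]
ft_force: [0.3, -0.6, -0.1]
width: 0.0872
finger_force: 0.0
```

```bash
python3 - <<'E'
from h import *
T,R=pose([.5215,-.049,.031],13.7,35);print(rel(T,R))
E
```

```text
([0.7, 1.0, 61.5], [0.0, 2.4, 0.0])
```

{"op": "play_rows", "data": {
  "rows": [
    [0.7,0.7,25,0,2.4,0,1],
    [0.7,0.7,50,0,2.4,0,1],
    [0.7,0.7,61,0,2.4,0,1],
    [0.7,0.7,61,0,2.4,0,1],
    [0.7,0.7,61,0,2.4,0,1],
    [0.7,0.7,61,0,2.4,0,1]
  ]
}}

```text
t: 9.88
tcp_pos: [0.5211, -0.0497, 0.0296]
ee_rot: [[-0.193, 0.972, -0.134], [0.796, 0.235, 0.558], [0.574, 0.001, -0.819]]
ft_force: [-0.1, 0.4, 0.5]
width: 0.0868
finger_force: 0.0
```

```bash
python3 - <<'E'
from h import *
T,R=pose([.5215,-.049,.031],13.7,35);print(rel(T,R))
E
```

```text
([1.3, 0.6, 1.2], [0.1, -0.0, -0.1])
```

{"op": "play_rows", "data": {
  "rows": [
    [1.5,0.5,1.5,0,0,0,1],
    [1.5,0.5,1.5,0,0,0,-1],
    [1.5,0.5,1.5,0,0,0,-1],
    [1.5,0.5,1.5,0,0,0,-1],
    [1.5,0.5,1.5,0,0,0,-1],
    [1.5,0.5,1.5,0,0,0,-1]
  ],
  "grip_force": 30
}}

```text
t: 10.62
tcp_pos: [0.5205, -0.0471, 0.0285]
ee_rot: [[-0.192, 0.972, -0.136], [0.796, 0.235, 0.558], [0.574, -0.001, -0.819]]
ft_force: [0.1, -0.1, -0.0]
width: 0.0617
finger_force: 30.0
```

{"op": "play_rows", "data": {
  "rows": [
    [20,0,-28,0,0,0,-1],
    [57,0,-82,0,0,0,-1],
    [57,0,-82,0,-8,0,-1],
    [57,0,-82,0,-16,0,-1],
    [57,0,-82,0,-24,0,-1],
    [57,0,-82,0,-32,0,-1],
    [57,0,-82,0,-40,0,-1],
    [57,0,-82,0,-48,0,-1]
  ]
}}

```text
t: 11.62
tcp_pos: [0.5207, -0.0471, 0.1286]
ee_rot: [[-0.229, 0.972, 0.054], [0.947, 0.235, -0.22], [-0.227, 0.001, -0.974]]
ft_force: [-1.3, 0.4, -3.6]
width: 0.0616
finger_force: 30.0
```

{"op": "play_rows", "data": {
  "rows": [
    [0,0,0,0,-8,0,-1],
    [0,0,0,0,-16,0,-1],
    [0,0,0,0,-24,0,-1],
    [0,0,0,0,-32,0,-1],
    [0,0,0,0,-42,0,-1],
    [0,0,0,0,-42,0,-1],
    [0,0,0,0,-42,0,-1]
  ]
}}

```text
t: 12.5
tcp_pos: [0.5207, -0.0482, 0.1288]
ee_rot: [[-0.135, 0.972, 0.191], [0.561, 0.234, -0.794], [-0.817, -0.0, -0.577]]
ft_force: [-0.2, -0.2, -1.4]
width: 0.0618
finger_force: 30.0
```

```bash
python3 - <<'E'
from h import *
s=ctrl.state();print(s['t'],s['width'],np.round(s['joint_pos'],1),np.round(s['ee_rot'],3)[2])
for u in(.05,.004,0):
  T,R=pose([.52,-.335,.072],2,-55,up=u);print(u,T.round(3),rel(T,R))
p,d=ctrl.snapshot('scene');cv2.imwrite('pics/s2.png',cv2.resize(p[150:350,100:400],None,fx=2.5,fy=2.5))
E
```

```text
12.5 0.06180280221552721 [-77.8  31.   54.8 119.2  33.7  59.2 -33. ] [-0.817 -0.    -0.577]
0.05 [ 0.52  -0.337  0.121] ([-155.3, -68.0, 233.5], [9.4, -0.3, 6.6])
0.004 [ 0.52  -0.337  0.075] ([-117.8, -68.0, 260.0], [9.4, -0.3, 6.6])
0 [ 0.52  -0.337  0.071] ([-114.5, -68.0, 262.3], [9.4, -0.3, 6.6])
```

View pics/s2.png

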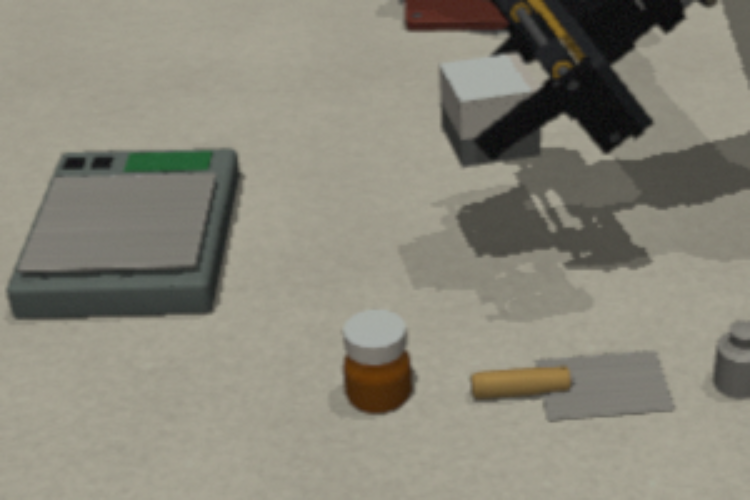

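The pair is closed and inverted: white pot on top at (490,80), dark cover below. I carry it above the pan.

{"op": "play_rows", "data": {
  "rows": [
    [-26,-11,39,1.5,0,1.1,-1],
    [-52,-23,78,3,0,2.2,-1],
    [-78,-34,117,4.7,-0.1,3.3,-1],
    [-104,-45,156,6.3,-0.2,4.4,-1],
    [-130,-57,195,7.9,-0.2,5.5,-1],
    [-155,-68,233.5,9.4,-0.3,6.6,-1],
    [-155,-68,233.5,9.4,-0.3,6.6,-1],
    [-155,-68,233.5,9.4,-0.3,6.6,-1]
  ]
}}

```text
t: 13.55
tcp_pos: [0.5202, -0.3364, 0.1217]
ee_rot: [[-0.017, 0.999, 0.03], [0.573, 0.035, -0.819], [-0.82, 0.003, -0.573]]
ft_force: [0.5, 0.8, -2.5]
width: 0.062
finger_force: 30.0
```

```bash
python3 - <<'E'
from h import *
s=ctrl.state();print(s['t'],s['width'],np.round(s['joint_pos'],1),np.round(s['ee_rot'],3)[2])
T,R=pose([.52,-.335,.068],2,-55);print(rel(T,R))
E
```

```text
13.55 0.06196161011218741 [-48.6  35.9  59.8 119.3  39.   40.6 -24.4] [-0.82   0.003 -0.573]
([44.9, -0.3, 31.6], [0.1, 0.0, -0.2])
```

{"op": "play_rows", "data": {
  "rows": [
    [18,0,12.5,0,0,0,-1],
    [30,0,21,0,0,0,-1],
    [38,0,26.5,0,0,0,-1],
    [42,0,29.5,0,0,0,-1],
    [44,0,31,0,0,0,-1],
    [45,0,31.7,0,0,0,-1],
    [45,0,31.7,0,0,0,-1]
  ]
}}

```text
t: 14.42
tcp_pos: [0.5208, -0.3367, 0.0677]
ee_rot: [[-0.02, 0.999, 0.03], [0.568, 0.036, -0.822], [-0.823, 0.0, -0.568]]
ft_force: [-3.1, 6.1, 10.9]
width: 0.0619
finger_force: 30.0
```

{"op": "play_rows", "data": {
  "rows": [
    [-0.5,0,-0.4,0,0,0,-1],
    [-0.5,0,-0.4,0,0,0,1],
    [-0.5,0,-0.4,0,0,0,1],
    [-0.5,0,-0.4,0,0,0,1],
    [-0.5,0,-0.4,0,0,0,1],
    [-0.5,0,-30,0,0,0,1],
    [-0.5,0,-75,0,0,0,1],
    [-30,0,-125,0,0,0,1]
  ]
}}

```text
t: 15.42
tcp_pos: [0.5172, -0.2488, 0.1621]
ee_rot: [[-0.024, 0.999, 0.03], [0.569, 0.039, -0.821], [-0.822, -0.003, -0.57]]
ft_force: [0.9, 0.6, 1.2]
width: 0.0874
finger_force: 0.0
```

```bash
python3 - <<'E'
from h import *
s=ctrl.state();print(s['t'],s['tcp_pos'],s['width'])
c=ctrl.camera_model('top');p,d=ctrl.snapshot('top');cv2.imwrite('pics/t3.png',p)
Q=points(c,d);m=(abs(Q[...,2]-.098)<.005)&(np.hypot(Q[...,0]-.52,Q[...,1]+.335)<.06);q=Q[m];print(m.sum(),np.median(q,0),rect(q))
T,R=pose([.52,-.336,.089],2,0,up=.08);print(rel(T,R))
E
```

```text
15.425 [ 0.51716066 -0.24878969  0.16207865] 0.08736446522219077
884 [ 0.52169045 -0.33400036  0.09881023] (array([ 521.2, -333.5]), array([60.5, 64. ]), 1.5)
([-50.1, -3.5, 73.1], [0.3, 55.2, 0.2])
```

{"op": "play_rows", "data": {
  "rows": [
    [-20,0,5,0,9,0,1],
    [-35,-1,15,0,18,0,1],
    [-45,-2,30,0,27,0,1],
    [-50,-3,45,0,37,0,1],
    [-50,-3,60,0,46,0,1],
    [-50,-3,73,0,55,0,1],
    [-50,-3,73,0,55,0,1],
    [-50,-3,73,0,55,0,1]
  ]
}}

```text
t: 16.48
tcp_pos: [0.5171, -0.3397, 0.1611]
ee_rot: [[-0.035, 0.999, -0.001], [0.999, 0.035, -0.005], [-0.005, -0.001, -1.0]]
ft_force: [0.8, 0.9, -0.6]
width: 0.0867
finger_force: 0.0
```

```bash
python3 - <<'E'
from h import *
s=ctrl.state();print(s['t'],s['tcp_pos'],np.round(s['joint_pos'],1))
T,R=pose([.521,-.334,.0895],1.5,0);print(rel(T,R))
c=ctrl.camera_model('wrist');p,d=ctrl.snapshot('wrist');cv2.imwrite('pics/w3.png',p)
Q=points(c,d);m=(abs(Q[...,2]-.098)<.005)&(np.hypot(Q[...,0]-.52,Q[...,1]+.335)<.06);q=Q[m];print(m.sum(),np.median(q,0),rect(q))
E
```

```text
16.475 [ 0.51706575 -0.33967413  0.16106885] [ -7.3  23.3  46.6  96.1 -17.8  68.2  45.7]
([5.9, 4.2, 73.5], [-0.1, 0.3, 0.5])
13258 [ 0.52121735 -0.32985037  0.0983945 ] (array([ 521.2, -331.8]), array([62.4, 59.5]), 2.1)
```

{"op": "play_rows", "data": {
  "rows": [
    [6,4,10,0,0,0.3,1],
    [6,4,40,0,0,0.3,1],
    [6,4,60,0,0,0.3,1],
    [6,4,70,0,0,0.3,1],
    [6,4,73,0,0,0.3,1],
    [6,4,73,0,0,0.3,1]
  ]
}}

```text
t: 17.27
tcp_pos: [0.5217, -0.3335, 0.0889]
ee_rot: [[-0.032, 1.0, 0.001], [0.999, 0.032, -0.005], [-0.005, 0.0, -1.0]]
ft_force: [0.3, 0.5, 0.6]
width: 0.0872
finger_force: 0.0
```

```bash
python3 - <<'E'
from h import *
T,R=pose([.521,-.3335,.0895],1.5,0);print(rel(T,R))
E
```

```text
([0.0, -0.7, 1.4], [0.0, 0.3, 0.3])
```

{"op": "play_rows", "data": {
  "rows": [
    [0,-0.7,1,0,0,0,1],
    [0,-0.7,1,0,0,0,-1],
    [0,-0.7,1,0,0,0,-1],
    [0,-0.7,1,0,0,0,-1],
    [0,-0.7,1,0,0,0,-1],
    [0,-0.7,1,0,0,0,-1]
  ],
  "grip_force": 20
}}

```text
t: 18.02
tcp_pos: [0.5208, -0.3333, 0.0875]
ee_rot: [[-0.032, 0.999, 0.0], [0.999, 0.032, -0.004], [-0.004, 0.0, -1.0]]
ft_force: [-0.0, 0.2, 0.5]
width: 0.0618
finger_force: 20.0
```

{"op": "play_rows", "data": {
  "rows": [
    [0,0,-2,0,0,0,-1],
    [0,0,-4,0,0,0,-1],
    [0,0,-7,0,0,0,-1],
    [0,0,-11,0,0,0,-1],
    [0,0,-20,0,0,0,-1],
    [0,0,-40,0,0,0,-1],
    [0,0,-65,0,0,0,-1],
    [0,0,-90,0,0,0,-1]
  ]
}}

```text
t: 19.02
tcp_pos: [0.5208, -0.3332, 0.1797]
ee_rot: [[-0.031, 1.0, 0.001], [0.999, 0.031, -0.005], [-0.005, 0.001, -1.0]]
ft_force: [0.3, -0.5, -0.9]
width: 0.0618
finger_force: 20.0
```

```bash
python3 - <<'E'
from h import *
s=ctrl.state();print(s['t'],s['tcp_pos'],s['width'],np.round(s['joint_pos'],1))
p,d=ctrl.snapshot('scene');cv2.imwrite('pics/s3.png',cv2.resize(p[120:320,50:350],None,fx=2.5,fy=2.5))
T,R=pose([.543,.307,.03],-8,0,up=.15);print(rel(T,R))
E
```

```text
19.025 [ 0.52079135 -0.33316823  0.17965963] 0.061752073343610055 [ -8.5  22.2  47.2  95.1 -17.   70.   44.2]
([640.3, 41.0, 1.2], [0.3, 0.3, 9.8])
```

View pics/s3.png

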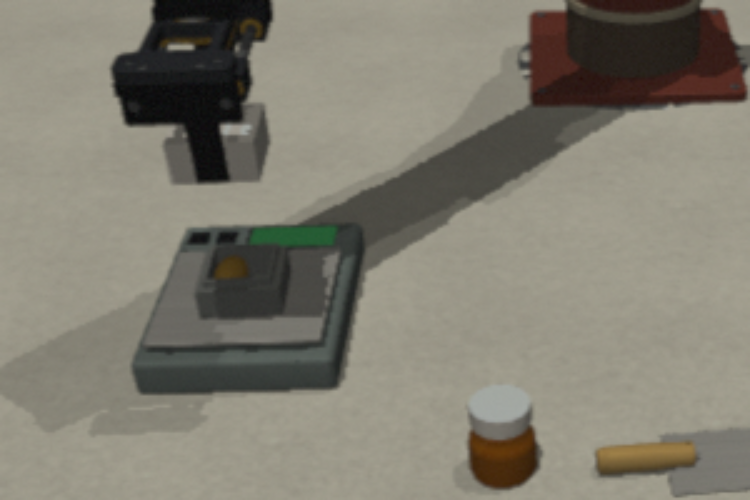

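The open cover stands on the pan at (245,280) with the tuber in it, and the pot is in the grip, mouth down. I carry the pot to the tray.

{"op": "play_rows", "data": {
  "rows": [
    [40,3,0,0,0,1,-1],
    [100,7,0,0,0,2,-1],
    [160,11,0,0,0,3,-1],
    [220,15,0,0,0,4,-1],
    [280,18,0,0,0,5,-1],
    [340,22,0,0,0,6,-1],
    [400,26,0,0,0,7,-1],
    [460,30,0,0,0,7,-1]
  ]
}}

```text
t: 20.08
tcp_pos: [0.5363, 0.1296, 0.1768]
ee_rot: [[0.091, 0.996, 0.002], [0.996, -0.091, -0.003], [-0.003, 0.002, -1.0]]
ft_force: [0.6, 0.2, -1.0]
width: 0.0615
finger_force: 20.0
```

{"op": "play_rows", "data": {
  "rows": [
    [60,0,0,0,0,1,-1],
    [120,0,0,0,0,2,-1],
    [170,0,0,0,0,2,-1],
    [170,0,0,0,0,2,-1],
    [170,0,0,0,0,2,-1]
  ]
}}

```text
t: 20.7
tcp_pos: [0.5518, 0.2962, 0.1753]
ee_rot: [[0.126, 0.992, 0.001], [0.992, -0.126, -0.005], [-0.005, 0.001, -1.0]]
ft_force: [0.3, -0.1, -0.9]
width: 0.0615
finger_force: 20.0
```

```bash
python3 - <<'E'
from h import *
s=ctrl.state();print(s['t'],s['tcp_pos'],s['width'],np.round(s['joint_pos'],1))
T,R=pose([.543,.307,.028],-8,0);print(rel(T,R))
E
```

```text
20.7 [0.55180339 0.2961922  0.17533289] 0.061486268196503824 [-58.5  20.7  33.   93.5 -11.6  69.5 -30.3]
([10.3, -10.3, 149.3], [0.1, 0.3, 0.8])
```

{"op": "play_rows", "data": {
  "rows": [
    [10,-10,30,0,0.3,0.8,-1],
    [10,-10,80,0,0.3,0.8,-1],
    [10,-10,115,0,0.3,0.8,-1],
    [10,-10,135,0,0.3,0.8,-1],
    [10,-10,143,0,0.3,0.8,-1],
    [10,-10,147,0,0.3,0.8,-1],
    [10,-10,149,0,0.3,0.8,-1],
    [10,-10,149.5,0,0.3,0.8,-1]
  ]
}}

```text
t: 21.7
tcp_pos: [0.5435, 0.308, 0.0265]
ee_rot: [[0.139, 0.99, 0.002], [0.99, -0.139, 0.002], [0.002, 0.002, -1.0]]
ft_force: [-1.7, -1.1, 6.8]
width: 0.062
finger_force: 20.0
```

Contact at the expected height (6.8 N). I release and rise.

{"op": "play_rows", "data": {
  "rows": [
    [0,0,0,0,0,0,1],
    [0,0,0,0,0,0,1],
    [0,0,0,0,0,0,1],
    [0,0,0,0,0,0,1],
    [0,0,-20,0,0,0,1],
    [0,0,-60,0,0,0,1],
    [0,0,-110,0,0,0,1],
    [0,0,-150,0,0,0,1]
  ]
}}

```text
t: 22.7
tcp_pos: [0.5432, 0.3074, 0.1789]
ee_rot: [[0.139, 0.99, 0.003], [0.99, -0.139, 0.002], [0.003, 0.002, -1.0]]
ft_force: [-0.5, 1.0, 0.1]
width: 0.0869
finger_force: 0.0
```

{"op": "play_rows", "data": {
  "rows": [
    [60,-40,0,0,0,0,1],
    [120,-80,0,0,0,0,1],
    [120,-80,0,0,0,0,1],
    [120,-80,0,0,0,0,1]
  ]
}}

```text
t: 23.2
tcp_pos: [0.4795, 0.4386, 0.1761]
ee_rot: [[0.136, 0.991, 0.001], [0.991, -0.136, 0.001], [0.002, 0.001, -1.0]]
ft_force: [-0.5, -0.6, 0.8]
width: 0.0872
finger_force: 0.0
```

```bash
python3 - <<'E'
from h import *
s=ctrl.state();print(s['t'],s['tcp_pos'],s['width'])
c=ctrl.camera_model('top');p,d=ctrl.snapshot('top')
cv2.imwrite('pics/t4.png',p[200:345,130:530].repeat(2,0).repeat(2,1))
Q=points(c,d)
for x,y,z in((.543,.307,.037),(.521,-.334,.066)):
  m=(abs(Q[...,2]-z)<.004)&(np.hypot(Q[...,0]-x,Q[...,1]-y)<.05);q=Q[m];print(m.sum(),np.median(q,0),rect(q))
E
```

```text
23.2 [0.47945599 0.43858382 0.17614611] 0.08717196829104142
710 [0.54557749 0.30650626 0.03753006] (array([544.8, 306.8]), array([63.4, 61.7]), 82.5)
385 [ 0.5195512  -0.33944941  0.06653992] (array([ 521.4, -333.5]), array([60. , 63.3]), 1.5)
```

View pics/t4.png

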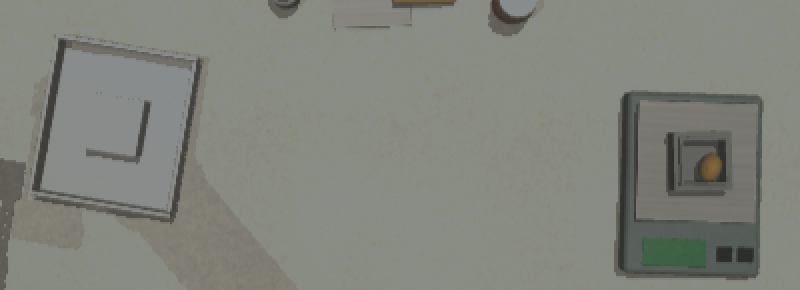

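The pot stands flat in the tray at (118,127), its top at the expected 37 mm. The cover on the pan at (700,162) holds the tuber, and the gripper is clear of everything.

```bash
python3 -c "
from rig import ctrl
print(ctrl.job_done())"
```

```text
the job is handed in; nothing more can be done
None
```

The job is handed in: the last images showed the tuber in the open cover on the balance pan and the empty pot mouth down on the tray floor, and the arm stayed clear of the jar, weight and spatula; no verdict came back.

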